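# Raise the router enclosure's window to the pointer

## Robot

A 6-joint arm with a two-finger parallel gripper is mounted at the origin on the work surface. World frame = base frame: x ahead of the robot, y to its left, z up, the work surface at z = 0. Lengths are in m, angles in degrees, forces in N, time in s.
With the tool pointing down it reaches from about 0.3 to 0.75 m from the base axis. Payload 8.5 kg.
Tool frame: the origin (TCP) lies at the very end of the fingers, on their centre line; the grasp point (between the pads) lies 19 mm behind it; z points along the fingers, y is the line along which they close (so a half turn about z gives the same grasp; the last joint's range is limited). The gripper opens to 85 mm and grips with 20 to 120 N. Pads are 22 mm wide; open, the fingers measure 114 mm over their backs; the gripper's body (76 mm by 85 mm) begins 54 mm behind the grasp point. The pads swing forward as they close: fully open they stand 13 mm farther back than shut.
Start: joints at [58.596, 21.807, 74.336, -0, 83.858, -12.336], TCP at [0.18, 0.52, 0.231] pointing down, gripper open.
Joint ranges: [-178.18, 178.18], [-50.72, 133.34], [12.68, 142.11], [-81.47, 261.47], [9.98, 163.14], [-165.26, 165.26]. Speed limits (degrees/s): [136.94, 136.94, 180, 180, 180, 180].

## Interface

Orientations are given as a 3x3 rotation matrix whose columns are the frame's x, y, z axes.
In Python, from rig import observe, cams, ticket gives the robot as it stands.
- The arm moves only by the tool move_arm, never from a script. Its arguments are lists of equal length, an entry for each row: "jaw": the finger opening in cm, from 0 to 8.54; "dp": the shift along the tool's x, y, z in cm, a list of three; "turn": the turn, a rotation vector about the tool's x, y, z in rad, a list of three. In form: {"jaw": [jaw, ...], "dp": [[tx, ty, tz], ...], "turn": [[wx, wy, wz], ...]}. A call has 1 to 12 rows; each row shifts and turns the commanded pose from where the row before left it, along the tool's axes as they then stand; what a row does not reach is not made up. A row lasts 1/12 s, in which the tool goes at most 41.7 mm and 7.16 degrees, less where a joint would pass 70% of its speed; a pose out of reach is approached as far as the arm can. A call is refused whole if a number of a shift passes 4.17 or a number of a turn 0.125, either way. A call with a gripper value outside its range is refused whole. The fingers move at their own pace and stop on an object; "force" is the grip in N (left out, the last holds). Time passes only in rows, so rows that do not move let the fingers close. It gives the time, the measured TCP pose, the force, the opening and the grip force at its end, in the units of the state.
- observe(): the state, without advancing time (a new reading comes with each control period).
- cams.get_image(name): name is "scene" or "side" or "wrist"; returns (picture, depth): 420x560x3 uint8, red, green, blue; 420x560 float32, m along the optical axis (not along the pixel's ray), 0 where there is no reading.
- cams.calibration(name): a dict with "vertical_fov" (degrees; the focal length in pixels is half the picture's height over the tangent of half this angle, whatever the lens; pixels are square), "cx", "cy" (the principal point, pixels), "view" (4x4, takes a point from world to camera coordinates); the wrist camera has in their place "tool_from_camera" (4x4, takes a point from camera to tool coordinates, whose origin is the TCP and whose axes are the flange's). Camera axes: x right, y up, looking along -z (the intrinsics and any distortion apply to the point x, -y, -z); pixel columns grow to the right and rows downward; lengths in m; the calibration is good to about 2 mm. A picture is of the moment at which its call begins: read the wrist's pose just before it. calibration takes no time and is no camera call.
- ticket.close_job(): hands the job in; it is judged then, once.
Trained networks look in the newest picture that a camera, given by its name, has taken for a name from the list of things; names that differ only in an ending like _2 or _b are one class to them, and where a whole thing is asked for, a point or a joint stands for the part that bears it (a point fixed in the world has none). Each returns a list of dicts, best first, with "p" (0 to 1); they miss things now and then, are a little off and sometimes report something else, mostly with a low value. They report only what shows in the picture. A call takes as long as a camera call.
- cams.spot_in(camera, query): "box" ([centre column, centre row, width, height] as shares, 0 to 1, of the picture: columns of its width, rows of its height, round what is visible of it).
- cams.outline_of(camera, query): "mask" (420x560 bool, what is visible of it) and "box" ([centre column, centre row, width, height] as shares, 0 to 1, of the picture: columns of its width, rows of its height, round what is visible of it).
- cams.mark_of(camera, query): "location" ([column, row] as shares, 0 to 1, of the picture: columns of its width, rows of its height: a listed point, or the origin of a listed thing).
The state is a dict: "time_s": time; "q": joint angles; "qvel": joint speeds; "joint_efforts": joint torques, N m; "position": TCP position; "tool_rot": TCP orientation; "ft_force": force on the tool from outside, world axes, zero at the start; "wrist_torque": the same for the moment, N m; "grip_width": finger opening in m; "gripper_force": force on a finger pad.
Only numpy, scipy, OpenCV 4.12 (cv2) and the standard library are available. Lean on these libraries where they do the work, as an engineer would, in place of code of your own. Each camera call takes 0.05 s, during which the arm holds its last target. There are 200 camera calls.

## Task

Open the desktop router enclosure for loading: with the fingertips beneath the lip along the bottom of its counterweighted clear front window, push the window up until the lip's front edge is level with the tip of the brass pointer on the upright beside it, then take the hand away and leave the window standing there. Only push: do not pinch the lip, and leave the things on the bench where they are.

Things in the scene. Friction and masses are not known exactly. Their poses are not given: they have to be found in the camera images.
- lip_edge (a point): Middle of the front edge of the window's lip; rises with the window. The lip is a level shelf along the window's bottom edge, 340 mm long (170 mm to each side), standing out 39 mm towards the robot, 11 mm thick: underside 5 mm below this point, top 6 mm above. The space beneath is open down to the bench. Axes: +x level into the enclosure, away from the robot; +y to the robot's left along the lip; z up.
- enclosure: Desktop router enclosure, grey base, aluminium frame, clear panes; 240 mm deep, 500 wide, 545 high; fixed, stands somewhat turned. Origin on the bench under the middle of its front: the base's face lies there (x = 0), 60 mm behind lip_edge. Two aluminium uprights, 35 mm square, stand before it at y = +-215 to 250 mm, faces at x = -35 mm; the window slides straight up between them.
- mark (a point): Tip of the brass pointer: a level cone 42 mm long, 13 mm thick, pointing sideways (-y) from a dark steel clamp block, 26 mm square and 20 mm deep with a black thumb screw, on the front of the left (+y) upright. The tip lies 8.5 mm beyond the lip's left end and 14 mm behind (+x) its front edge. Fixed; its height differs from run to run, always above the lip's starting height. Axes as for the lip.
- sash (a joint): Height of the clear window (426 mm wide, 230 mm high, slim aluminium frame) above its lowest position, 0 to 0.21 m; at 0 lip_edge lies 120 mm above the bench. Two steel weights running in slots on the uprights' outer sides about balance it and it stays where it is left; moving it up or down takes about 5 N, up to 7, plus a drag of 12 N per m/s.
- oil_bottle: Bystander: loose white plastic bottle, 48 mm in diameter and 130 mm tall, standing on the bench near the left upright; origin at the centre of its underside.
- offcut: Bystander: loose wooden offcut 100 by 55 by 28 mm lying in front of the right half of the enclosure; origin at the centre of its underside.
- collet_wrench: Bystander: loose steel wrench 130 mm long lying in front of the left half of the enclosure; origin at its underside.
- screw_jar: Bystander: loose pale jar with a metal lid, 60 mm in diameter and 75 mm tall, standing near the right upright; origin at the centre of its underside.
- lip_pad (a point): Middle of the underside of the lip's black rubber finger strip, where the window is pushed up; the strip is the lower 5 mm of the lip, 42 by 340 mm, and its front edge is lip_edge's line. The point lies 21 mm behind (+x) lip_edge and 5 mm below it.
- lip_cap (a point): Middle of the top of the lip's aluminium cap; the cap is the upper 6 mm of the lip, 37 by 340 mm, its front set 5 mm back from the strip's. The point lies 23 mm behind (+x) lip_edge and 6 mm above it.

How it is judged:
By the outcome, as a careful person would: the job done as asked, in the order asked, and still so for the second after the job is handed in, with the robot touching nothing.
It also fails if it takes over 48 s, if anything falls off the work surface, if the arm or the gripper's body presses on something with over 40 N, if the wrist force passes 120 N, or if a joint passes its speed limit or range.

## Working session

There is one attempt and no reset: what is moved stays moved. The work goes in short steps, Python scripts to look and compute and a tool call to move; the robot and the scene stay as the last step left them, time stands still between calls to the robot, and variables do not carry over. Pictures are saved under pics/ and viewed, at most 10 in all, crops included, and the job is handed in when it is done.

Besides the shell and the picture viewer there is one more tool, called by a JSON object that holds its "api" and its "payload", one argument or row to a line. move_arm: Moves the arm, as the interface text tells. Its arguments: {"type":"object","properties":{"jaw":{"type":"array","items":{"type":"number"}},"dp":{"type":"array","items":{"type":"array","items":{"type":"number"}}},"turn":{"type":"array","items":{"type":"array","items":{"type":"number"}}},"force":{"type":"number"}},"required":["jaw","dp","turn"]}

```bash
mkdir -p pics; cat > h.py <<'E'
import numpy as np, cv2
from rig import observe, cams, ticket
def K(n):
    c=cams.calibration(n); f=210/np.tan(np.radians(c["vertical_fov"])/2)
    return c,f
def world(n,u,v,d,st=None):
    c,f=K(n); p=np.array([(u-c["cx"])/f*d,-(v-c["cy"])/f*d,-d,1])
    if n=="wrist":
        q=c["tool_from_camera"]@p; return st["tool_rot"]@q[:3]+st["position"]
    return (np.linalg.inv(c["view"])@p)[:3]
def proj(n,P):
    c,f=K(n); p=np.array(c["view"])@np.r_[P,1]; return np.array([c["cx"]+f*p[0]/-p[2],c["cy"]-f*p[1]/-p[2]])
def ray(n,u,v):
    c,f=K(n); M=np.linalg.inv(c["view"]); return M[:3,3], M[:3,:3]@np.array([(u-c["cx"])/f,-(v-c["cy"])/f,-1])
E
python3 - <<'E'
from h import *
s=observe(); print(s)
for n in ("scene","side"):
    c=cams.calibration(n); print(n,{k:np.round(v,3).tolist() if not isinstance(v,str) else v for k,v in c.items()})
    im,d=cams.get_image(n); cv2.imwrite(f"pics/{n}0.png",im[...,::-1]); np.save(f"{n}0.npy",d)
    for q in ("lip_edge","mark","enclosure","oil_bottle","offcut","collet_wrench","screw_jar","lip_pad","lip_cap"):
        for r in cams.mark_of(n,q)[:2]:
            u,v=r["location"][0]*560,r["location"][1]*420
            dd=d[min(int(v),419),min(int(u),559)]
            print(n,q,round(r["p"],2),round(u,1),round(v,1),round(float(dd),3),np.round(world(n,u,v,dd),3))
E
```

```text
{'time_s': 0.0, 'q': array([ 5.85973937e+01,  2.18412820e+01,  7.43858985e+01,  3.73873114e-04,
        8.38581278e+01, -1.23356338e+01]), 'qvel': array([ 0.04022721,  0.03603676,  0.04800312, -0.0120812 ,  0.04222565,
       -0.01405143]), 'joint_efforts': array([ 2.61298928e-04, -4.48453152e+01, -2.31278586e+01, -8.60944510e-05,
        4.79610186e-03,  1.59475752e-05]), 'position': array([0.17950964, 0.51956399, 0.23070231]), 'tool_rot': array([[-9.45137020e-01,  3.26673237e-01, -7.81331279e-04],
       [ 3.26674010e-01,  9.45136226e-01, -1.26744364e-03],
       [ 3.24424579e-04, -1.45314853e-03, -9.99998892e-01]]), 'ft_force': array([-0.08217047,  0.18526461, -0.4669153 ]), 'wrist_torque': array([ 0.02807477,  0.0221474 , -0.03256216]), 'gripper_force': 0.0, 'grip_width': 0.08549812696588062}
scene {'vertical_fov': 57.746, 'cx': 278.742, 'cy': 219.064, 'view': [[-0.904, -0.426, -0.013, 0.512], [0.31, -0.677, 0.668, -0.259], [-0.293, 0.6, 0.744, -0.884], [0.0, 0.0, 0.0, 1.0]]}
scene lip_edge 0.87 257.5 219.6 0.918 [0.599 0.045 0.153]
scene lip_edge 0.63 193.3 258.7 0.78 [0.646 0.2
[... 595 characters left out ...]

side {'vertical_fov': 57.926, 'cx': 277.158, 'cy': 210.244, 'view': [[-0.438, -0.899, 0.003, 0.265], [0.848, -0.412, 0.333, -0.497], [-0.298, 0.149, 0.943, -0.925], [0.0, 0.0, 0.0, 1.0]]}
side lip_edge 0.8 261.1 192.9 0.95 [0.599 0.048 0.155]
side mark 0.69 181.8 201.1 0.888 [0.642 0.23  0.206]
side mark 0.61 332.2 201.5 1.03 [ 0.523 -0.127  0.074]
side oil_bottle 0.94 184.5 245.2 1.0 [0.589 0.279 0.062]
side offcut 0.93 344.2 235.4 1.047 [ 0.434 -0.123  0.026]
side collet_wrench 0.63 199.7 274.7 1.032 [0.513 0.279 0.004]
side screw_jar 0.62 332.5 202.1 1.034 [ 0.523 -0.128  0.069]
side lip_pad 0.65 253.7 183.8 0.95 [0.627 0.055 0.163]
side lip_cap 0.58 257.3 183.5 0.951 [0.624 0.046 0.162]
```

View pics/scene0.png

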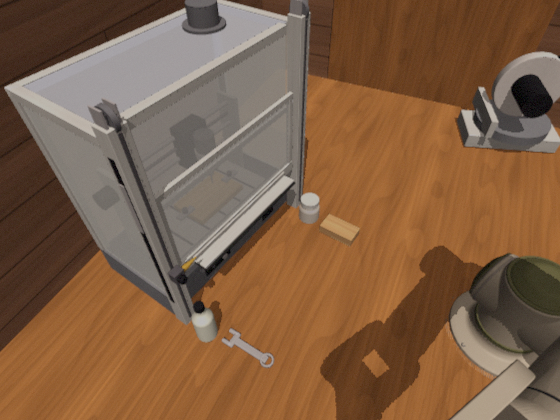

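View pics/side0.png

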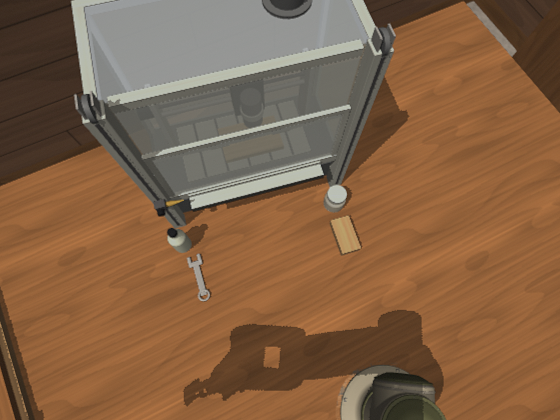

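Scene view: the enclosure stands turned, with the lip running from about (200,258) to (295,185) and the brass pointer near (188,266). The bottle, wrench, jar and offcut stand in front of it. Side view: the lip runs from (190,202) to (326,172), with the pointer tip near (190,202). I'll zoom in for accuracy.

```bash
python3 - <<'E'
from h import *
a=cv2.imread("pics/scene0.png")[170:300,160:310]; b=cv2.imread("pics/side0.png")[150:230,150:350]
a=cv2.resize(a,None,fx=4.4,fy=4.4,interpolation=cv2.INTER_CUBIC)
b=cv2.resize(b,None,fx=4,fy=4,interpolation=cv2.INTER_CUBIC)
cv2.imwrite("pics/a1.png",a); cv2.imwrite("pics/b1.png",b); print(a.shape,b.shape)
E
```

```text
(572, 660, 3) (320, 800, 3)
```

View pics/a1.png

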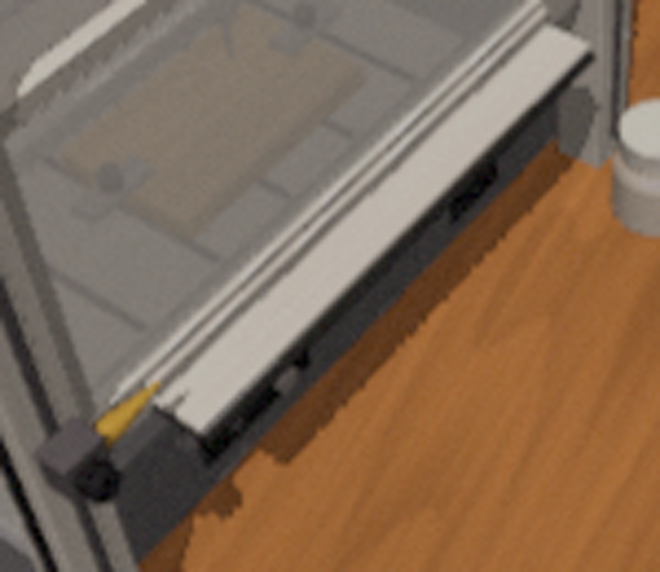

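View pics/b1.png

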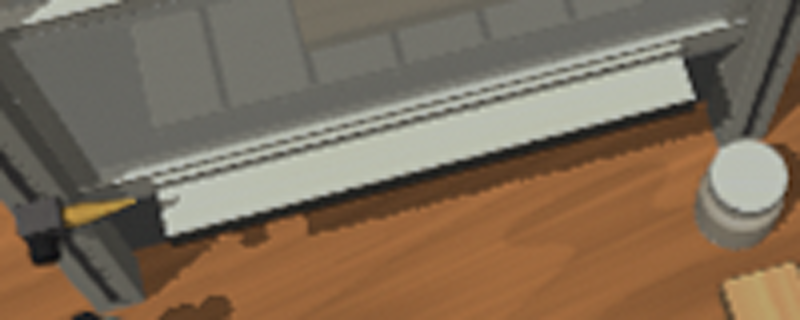

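```bash
cat > fit.py <<'E'
from h import *
from scipy.optimize import least_squares
def fit(obs):
    # obs: (cam,u,v,name)
    L={'cfl':(.005,.170,.006),'cfr':(.005,-.170,.006),'cbr':(.042,-.170,.006)}
    def P(p,n):
        c,s=np.cos(p[2]),np.sin(p[2])
        l=(.014,.1785,0) if n=='tip' else L[n]; z=p[4] if n=='tip' else p[3]+l[2]
        return np.array([p[0]+c*l[0]-s*l[1],p[1]+s*l[0]+c*l[1],z])
    r=lambda p:np.concatenate([proj(c,P(p,n))-(u,v) for c,u,v,n in obs])
    s=least_squares(r,[.6,.05,.4,.15,.2]); return s.x,r(s.x).reshape(-1,2),P
def tri(o):
    A=np.zeros((3,3));b=np.zeros(3)
    for n,u,v in o:
        a,d=ray(n,u,v);d/=np.linalg.norm(d);M=np.eye(3)-np.outer(d,d);A+=M;b+=M@a
    return np.linalg.solve(A,b)
E
python3 - <<'E'
from fit import *
S=lambda x,y:(160+(x+.5)/4.4-.5,170+(y+.5)/4.4-.5); D=lambda x,y:(150+(x+.5)/4-.5,150+(y+.5)/4-.5)
o=[('scene',*S(160,382),'tip'),('side',*D(135,202),'tip'),('scene',*S(204,434),'cfl'),('side',*D(166,237),'cfl'),('scene',*S(592,46),'cfr'),('side',*D(697,98),'cfr')]
x,r,P=fit(o); print(np.round(x,4),np.degrees(x[2])); print(np.round(r,1))
for k in ('tip','cfl','cfr'): print(k,np.round(tri([q[:3] for q in o if q[3]==k]),4),np.round(P(x,k),4))
for n in('scene','side'):
    d=np.load(n+"0.npy"); im=cv2.imread(f"pics/{n}0.png")
    # cap depth samples: top height and yaw
    c,s=np.cos(x[2]),np.sin(x[2])
    for y in(-.12,-.06,0,.06,.12):
        Q=np.array([x[0]+c*.02-s*y,x[1]+s*.02+c*y,x[3]+.006]); u,v=proj(n,Q); dd=d[int(round(v)),int(round(u))]
        print(n,y,np.round(Q,3),np.round(world(n,u,v,dd),3))
E
```

```text
[ 0.5987  0.0533 -0.1769  0.1537  0.2038] -10.136528174485072
[[ 0.4 -0.1]
 [-0.1 -0. ]
 [-0.3 -0.4]
 [ 0.4  0.1]
 [-0.3 -0.1]
 [-0.5  0.5]]
tip [0.6446 0.2265 0.2027] [0.6439 0.2266 0.2038]
cfl [0.6332 0.2204 0.1599] [0.6335 0.2198 0.1597]
cfr [ 0.5746 -0.1177  0.1569] [ 0.5737 -0.1149  0.1597]
scene -0.12 [ 0.597 -0.068  0.16 ] [ 0.597 -0.068  0.16 ]
scene -0.06 [ 0.608 -0.009  0.16 ] [ 0.607 -0.009  0.16 ]
scene 0 [0.618 0.05  0.16 ] [0.618 0.051 0.161]
scene 0.06 [0.629 0.109 0.16 ] [0.628 0.111 0.162]
scene 0.12 [0.639 0.168 0.16 ] [0.638 0.169 0.162]
side -0.12 [ 0.597 -0.068  0.16 ] [ 0.596 -0.068  0.163]
side -0.06 [ 0.608 -0.009  0.16 ] [ 0.607 -0.009  0.161]
side 0 [0.618 0.05  0.16 ] [0.617 0.05  0.162]
side 0.06 [0.629 0.109 0.16 ] [0.629 0.109 0.16 ]
side 0.12 [0.639 0.168 0.16 ] [0.638 0.168 0.163]
```

The fit is consistent to within 0.5 px: lip_edge at about (0.599, 0.053, 0.154), yaw -10.1°, and tip height 0.204, so the window has to rise about 50 mm. Depth readings agree. The fingers have to lie level under the lip, so I'll first test which way the wrist can swing.

{"api": "move_arm", "payload": {
  "jaw": [0,0,0,0],
  "dp": [
    [0,0,-1],
    [0,0,-1],
    [0,0,-1],
    [0,0,-1]
  ],
  "turn": [
    [0,0.12,0],
    [0,0.12,0],
    [0,0.12,0],
    [0,0.12,0]
  ]
}}

```text
time_s: 1.33
position: [0.1865, 0.5177, 0.2718]
tool_rot: [[-0.837, 0.326, -0.44], [0.287, 0.945, 0.154], [0.466, 0.003, -0.885]]
ft_force: [-0.2, 0.6, -1.4]
grip_width: 0.0386
gripper_force: 0.0
```

```bash
python3 -c "
from h import *
np.set_printoptions(precision=4,suppress=True)
s=observe();print(s['time_s'],s['q'],s['position'],s['tool_rot'],s['ft_force'])"
```

```text
1.3333 [ 45.885   22.8365  70.8797  25.3038  97.92   -24.1913] [0.1865 0.5177 0.2718] [[-0.8368  0.3258 -0.44  ]
 [ 0.287   0.9454  0.1543]
 [ 0.4663  0.0028 -0.8846]] [-0.1661  0.6196 -1.3532]
```

{"api": "move_arm", "payload": {
  "jaw": [0,0,0,0,0,0,0,0],
  "dp": [
    [0,0,0],
    [0,0,0],
    [0,0,0],
    [0,0,0],
    [0,0,0],
    [0,0,0],
    [0,0,0],
    [0,0,0]
  ],
  "turn": [
    [0,0.12,0],
    [0,0.12,0],
    [0,0.12,0],
    [0,0.12,0],
    [0,0.12,0],
    [0,0.12,0],
    [0,0.12,0],
    [0,0.12,0]
  ]
}}

```text
time_s: 2.0
position: [0.1873, 0.5174, 0.2705]
tool_rot: [[-0.119, 0.328, -0.937], [0.04, 0.945, 0.326], [0.992, 0.001, -0.125]]
ft_force: [0.3, -0.8, -0.5]
grip_width: -0.0003
gripper_force: 0.0
```

```bash
cat > kin.py <<'E'
from h import *
from scipy.spatial.transform import Rotation as R
from scipy.optimize import least_squares
import json,os
def rec():
    s=observe(); L=json.load(open('kin.json')) if os.path.exists('kin.json') else [
     [[58.5974,21.8413,74.3859,0,83.8581,-12.3356],[.17951,.51956,.23070],[[-.945137,.326673,-.00078],[.326674,.945136,-.00127],[.000324,-.00145,-.999999]]],
     [[45.885,22.8365,70.8797,25.3038,97.92,-24.1913],[.1865,.5177,.2718],[[-.8368,.3258,-.44],[.287,.9454,.1543],[.4663,.0028,-.8846]]]]
    L.append([s['q'].tolist(),s['position'].tolist(),s['tool_rot'].tolist()]); json.dump(L,open('kin.json','w')); return s,L
Rz=lambda a:R.from_euler('z',a,degrees=True).as_matrix(); Ry=lambda a:R.from_euler('y',a,degrees=True).as_matrix()
def fk(q,p):
    A=Rz(q[0]); B=A@Ry(q[1]); C=B@Ry(q[2]); D=C@Rz(q[3]); E=D@Ry(q[4]); F=E@Rz(q[5]+p[0])
    # p: q6 off, shoulder(x,y,z), L1, elbow offset x, L2, wrist->tcp x,y,z
    pos=A@np.array(p[1:4])+B@np.array([0,0,p[4]])+C@np.array([p[5],0,p[6]])+E@np.array([p[7],p[8],0])+F@np.array([0,0,p[9]])
    return pos,F
E
python3 - <<'E'
from kin import *
np.set_printoptions(precision=4,suppress=True)
s,L=rec(); print(s['q'],s['position'],s['tool_rot'])
r=lambda p:np.concatenate([np.r_[fk(q,p)[0]-x,(fk(q,p)[1]-np.array(M)).ravel()] for q,x,M in L]+[0.002*(np.array(p[1:])-[0,.1,.2,.4,0,.4,0,0,.25])])
for g in (0,180):
    f=least_squares(r,[g,0,.1,.2,.4,0,.4,0,0,.25]); print(f.cost,f.x)
    for q,x,M in L: print(fk(q,f.x)[0]-x, np.abs(fk(q,f.x)[1]-M).max())
E
```

```text
[ 34.2166  38.1007  78.6798  64.5726 118.1562 -35.7011] [0.1873 0.5174 0.2705] [[-0.1187  0.3281 -0.9371]
 [ 0.0402  0.9446  0.3256]
 [ 0.9921  0.001  -0.1253]]
7.670818767752677e-08 [90.0001 -0.0001  0.1171  0.1304  0.536   0.1024  0.3504 -0.0008  0.0004
  0.2574]
[0. 0. 0.] 5.946884171952884e-06
[-0. -0. -0.] 4.8826385483979884e-05
[-0. -0. -0.] 1.9523859592664432e-06
7.67081876766336e-08 [90.0001 -0.0001  0.1171  0.1304  0.536   0.1024  0.3504 -0.0008  0.0004
  0.2574]
[0. 0. 0.] 5.946884981066836e-06
[-0. -0. -0.] 4.8826385483979884e-05
[-0. -0. -0.] 1.9529378955285455e-06
```

```bash
cat >> kin.py <<'E'
p0=[90.0001,-.0001,.1171,.1304,.536,.1024,.3504,-.0008,.0004,.2574]
lo=np.array([-178.18,-50.72,12.68,-81.47,9.98,-165.26]); hi=np.array([178.18,133.34,142.11,261.47,163.14,165.26])
def ik(pos,M,q0):
    f=least_squares(lambda q:np.r_[fk(q,p0)[0]-pos,0.3*(fk(q,p0)[1]-M).ravel()],np.clip(q0,lo+.1,hi-.1),bounds=(lo,hi),x_scale=30.); return f.x,np.sqrt(2*f.cost)
def wrist(q): return fk(q,p0)[0]-.2574*fk(q,p0)[1][:,2]
def horiz(az):
    a=np.radians(az); z=np.array([np.cos(a),np.sin(a),0]); x=np.array([0,0,1.]); return np.c_[x,np.cross(z,x),z]
def rows(pos,M,pos2,M2,n):  # constant body twist from pose to pose2 in n rows, log as (dp cm, turn)
    w=R.from_matrix(M.T@M2).as_rotvec()/n; return w
E
python3 - <<'E'
from kin import *
np.set_printoptions(precision=3,suppress=True)
n=np.array([np.cos(-.1769),np.sin(-.1769),0]); le=np.array([.5987,.0533,0])
qs=[34,38,79,65,118,-36]
for az in(-30,-10,10,30):
  for dx in(-.06,.03):
    for z in(.12,.19):
      best=min((ik(le+dx*n+[0,0,z],horiz(az),g) for g in([10,30,120,180,70,s] for s in(-90,0,90))),key=lambda t:t[1])
      print(az,dx,z,best[0],round(best[1],4),wrist(best[0]))
E
```

```text
-30 -0.06 0.12 [ 12.921  48.991 122.97  223.203  84.122 -95.494] 0.0 [0.317 0.193 0.12 ]
-30 -0.06 0.19 [  12.905   37.598  122.195  224.723   75.345 -104.067] 0.0 [0.317 0.193 0.19 ]
-30 0.03 0.12 [   8.223   48.569  111.247  220.      74.272 -102.814] 0.0 [0.405 0.177 0.12 ]
-30 0.03 0.19 [   8.212   39.27   110.605  222.308   66.775 -109.745] 0.0 [0.405 0.177 0.19 ]
-10 -0.06 0.12 [ -1.638  52.432 134.128 188.416  96.491 -89.042] 0.0 [0.286 0.109 0.12 ]
-10 -0.06 0.19 [ -1.644  37.987 133.093 188.456  81.175 -91.307] 0.0 [0.286 0.109 0.19 ]
-10 0.03 0.12 [ -3.702  48.69  120.442 186.412  79.199 -91.207] 0.0 [0.375 0.093 0.12 ]
-10 0.03 0.19 [ -3.705  37.831 119.689 186.808  67.663 -92.598] 0.0 [0.375 0.093 0.19 ]
10 -0.06 0.12 [-20.209  54.538 137.766 149.208 100.612 -96.263] 0.0 [0.286 0.019 0.12 ]
10 -0.06 0.19 [-20.186  38.77  136.603 149.732  86.001 -87.67 ] 0.0 [0.286 0.019 0.19 ]
10 0.03 0.12 [-17.635  48.913 122.348 152.089  82.265 -85.922] 0.0 [0.375 0.003 0.12 ]
10 0.03 0.19 [-17.624  37.67  121.571 150.766  71.698 -80.032] 0.0 [0.375 0.003 0.19 ]
30 -0.06 0.12 [-32.774  51.105 131.131 117.208  91.023 -91.989] 0.0 [ 0.317 -0.065  0.12 ]
30 -0.06 0.19 [-32.759  37.644 130.199 116.716  84.468 -79.157] 0.0 [ 0.317 -0.065  0.19 ]
30 0.03 0.12 [-27.674  48.48  116.058 121.379  81.804 -76.844] 0.0 [ 0.405 -0.081  0.12 ]
30 0.03 0.19 [-27.666  38.442 115.374 119.599  76.349 -67.439] 0.0 [ 0.405 -0.081  0.19 ]
```

```bash
cat >> kin.py <<'E'
from scipy.linalg import logm,expm
def T(pos,M): A=np.eye(4);A[:3,:3]=M;A[:3,3]=pos;return A
def inc(A,B,n):
    """constant per-row (dp cm, turn) s.t. n rows of 'shift then turn' go A->B; solved numerically"""
    def run(v):
        X=A.copy()
        for _ in range(n): X=X@T(v[:3]/100,R.from_rotvec(v[3:]).as_matrix())
        return X
    w=R.from_matrix(A[:3,:3].T@B[:3,:3]).as_rotvec()/n
    f=least_squares(lambda v:np.r_[(run(v)-B)[:3,3]*10,(run(v)-B)[:3,:3].ravel()],np.r_[0,0,0,w]); return f.x,f.cost
E
python3 - <<'E'
from kin import *
np.set_printoptions(precision=3,suppress=True)
s=observe(); q0=s['q']
n=np.array([np.cos(-.1769),np.sin(-.1769),0]); le=np.array([.5987,.0533,0])
pre=le-.06*n+[0,0,.125]
qg,e=ik(pre,horiz(-10),[-1.6,50,134,188,95,-89]); print(qg,e)
# midpoint(s) from the joint path
N=32; ms=[fk(q0+(qg-q0)*t,p0) for t in(0,1/4,1/2,3/4,1)]
for i in range(5): print(ms[i][0],ms[i][1][:,2],wrist(q0+(qg-q0)*i/4))
q=q0
for i in range(4):
    v,c=inc(T(*ms[i]),T(*ms[i+1]),8); print('seg',i,np.round(v,2),c)
    X=T(*ms[i])
    for k in range(8):
        X=X@T(v[:3]/100,R.from_rotvec(v[3:]).as_matrix()); qn,e=ik(X[:3,3],X[:3,:3],q)
        print('   ',X[:3,3],wrist(qn),np.abs(qn-q).max().round(1),e.round(4)); q=qn
E
```

```text
[ -1.638  51.43  134.15  188.401  95.521 -89.186] 5.654952356531109e-11
[0.187 0.517 0.27 ] [-0.937  0.326 -0.125] [0.428 0.434 0.303]
[0.284 0.526 0.3  ] [-0.585  0.741  0.33 ] [0.435 0.335 0.215]
[0.439 0.457 0.29 ] [0.129 0.839 0.528] [0.406 0.241 0.154]
[0.556 0.287 0.22 ] [0.793 0.481 0.372] [0.352 0.163 0.124]
[0.54  0.064 0.125] [ 0.985 -0.174 -0.   ] [0.286 0.109 0.125]
seg 0 [ 0.37  0.81 -0.95 -0.08  0.05 -0.02] 8.926706436507015e-21
    [0.198 0.522 0.275] [0.434 0.42  0.294] 3.9 0.0
    [0.21  0.526 0.28 ] [0.438 0.407 0.285] 3.8 0.0
    [0.222 0.528 0.284] [0.441 0.393 0.275] 3.8 0.0
    [0.234 0.53  0.288] [0.442 0.38  0.264] 3.8 0.0
    [0.247 0.53  0.292] [0.442 0.368 0.253] 3.8 0.0
    [0.259 0.53  0.295] [0.441 0.356 0.241] 3.9 0.0
    [0.272 0.528 0.298] [0.439 0.345 0.228] 3.9 0.0
    [0.284 0.526 0.3  ] [0.435 0.335 0.215] 4.0 0.0
seg 1 [ 0.36  1.64 -1.38 -0.09  0.02 -0.03] 5.948517164294403e-19
    [0.306 0.524 0.301] [0.436 0.322 0.208] 3.7 0.0
    [0.327 0.52  0.301] [0.436 0.309 0.201] 3.7 0.0
    [0.348 0.514 0.301] [0.434 0.296 0.194] 3.7 0.0
    [0.369 0.50
[... 509 characters left out ...]
7] 3.8 0.0
    [0.531 0.362 0.248] [0.38  0.187 0.133] 3.9 0.0
    [0.542 0.338 0.238] [0.371 0.178 0.13 ] 4.0 0.0
    [0.55  0.313 0.229] [0.362 0.17  0.127] 4.2 0.0
    [0.556 0.287 0.22 ] [0.352 0.163 0.124] 4.4 0.0
seg 3 [-0.67  2.85 -1.09 -0.09 -0.04 -0.04] 4.704789590989262e-30
    [0.565 0.261 0.205] [0.346 0.154 0.122] 3.3 0.0
    [0.571 0.233 0.191] [0.339 0.145 0.121] 3.5 0.0
    [0.573 0.205 0.178] [0.332 0.137 0.12 ] 3.6 0.0
    [0.573 0.177 0.165] [0.324 0.13  0.12 ] 3.8 0.0
    [0.569 0.148 0.153] [0.315 0.123 0.12 ] 3.9 0.0
    [0.562 0.119 0.143] [0.306 0.117 0.121] 4.1 0.0
    [0.553 0.091 0.133] [0.296 0.112 0.123] 4.3 0.0
    [0.54  0.064 0.125] [0.286 0.109 0.125] 4.5 0.0
```

```bash
cat > plan.py <<'E'
from kin import *
np.set_printoptions(precision=3,suppress=True)
def plan(wps,q):  # wps: list of (pos,M,nrows); first is present
    X=T(*wps[0][:2])
    for pos,M,n in wps[1:]:
        v,c=inc(X,T(pos,M),n); v=np.round(v,[1,1,1,3,3,3] if 0 else 2); v2=v
        print('seg',n,v2)
        for k in range(n):
            X=X@T(v[:3]/100,R.from_rotvec(v[3:]).as_matrix()); qn,e=ik(X[:3,3],X[:3,:3],q)
            if k%2 or e>1e-3 or np.abs(qn-q).max()>9: print('   ',X[:3,3],X[:3,2],wrist(qn),np.abs(qn-q).max().round(1),e.round(4))
            q=qn
    print(q)
E
python3 - <<'E'
from plan import *
s=observe()
n=np.array([np.cos(-.1769),np.sin(-.1769),0]); le=np.array([.5987,.0533,0])
pre=le-.06*n+[0,0,.125]
tilt=lambda az,up: horiz(az)@R.from_euler('y',-up,degrees=True).as_matrix()
plan([(s['position'],s['tool_rot']),((.30,.46,.29),tilt(110,10),10),((.43,.33,.27),tilt(60,15),8),((.47,.17,.20),tilt(20,5),8),(pre,horiz(-10),8)],s['q'])
E
```

```text
seg 10 [ 0.01  0.34 -1.28 -0.09 -0.    0.01]
    [0.213 0.514 0.274] [-0.863  0.489 -0.125] [0.435 0.388 0.306] 3.0 0.0
    [0.238 0.507 0.277] [-0.761  0.637 -0.124] [0.434 0.343 0.309] 3.0 0.0
    [0.262 0.494 0.281] [-0.633  0.764 -0.123] [0.425 0.298 0.312] 2.9 0.0
    [0.282 0.478 0.284] [-0.485  0.866 -0.121] [0.407 0.255 0.315] 3.0 0.0
    [0.3   0.459 0.287] [-0.321  0.939 -0.119] [0.382 0.217 0.318] 3.1 0.0
seg 8 [-0.49  1.75 -1.52 -0.1  -0.02  0.02]
    [0.342 0.438 0.282] [-0.125  0.98  -0.157] [0.374 0.186 0.322] 3.7 0.0
    [0.379 0.409 0.277] [ 0.074  0.978 -0.197] [0.36  0.158 0.328] 3.7 0.0
    [0.41  0.373 0.274] [ 0.269  0.934 -0.237] [0.341 0.133 0.335] 3.8 0.0
    [0.433 0.332 0.272] [ 0.451  0.85  -0.274] [0.317 0.113 0.343] 3.9 0.0
seg 8 [-1.13  1.8  -0.89 -0.09  0.02  0.02]
    [0.452 0.294 0.256] [ 0.606  0.761 -0.232] [0.296 0.098 0.315] 6.7 0.0
    [0.465 0.253 0.238] [ 0.742  0.643 -0.189] [0.274 0.087 0.287] 7.3 0.0
    [0.471 0.211 0.22 ] [ 0.852  0.502 -0.147] [0.251 0.082 0.258] 7.1 0.0
    [0.469 0.17  0.2  ] [ 0.934  0.342 -0.107] [0.232 0.083 0.229] 6.4 0.0028
seg 8 [-0.89  1.43  0.78 -0.07  0.01  0.  ]
    [0.491 0.147 0.181] [ 0.974  0.208 -0.087] [0.241 0.093 0.203] 5.7 0.0
    [0.51  0.121 0.162] [ 0.995  0.07  -0.066] [0.254 0.103 0.179] 5.2 0.0
    [0.526 0.093 0.144] [ 0.997 -0.069 -0.043] [0.269 0.11  0.155] 4.8 0.0
    [0.538 0.062 0.126] [ 0.978 -0.207 -0.019] [0.286 0.116 0.131] 4.5 0.0
[ -0.238  50.04  133.739 191.744  92.619 -90.912]
```

{"api": "move_arm", "payload": {
  "jaw": [0,0,0,0,0,0,0,0,0,0],
  "dp": [
    [0,0.34,-1.28],
    [0,0.34,-1.28],
    [0,0.34,-1.28],
    [0,0.34,-1.28],
    [0,0.34,-1.28],
    [0,0.34,-1.28],
    [0,0.34,-1.28],
    [0,0.34,-1.28],
    [0,0.34,-1.28],
    [0,0.34,-1.28]
  ],
  "turn": [
    [-0.09,0,0.01],
    [-0.09,0,0.01],
    [-0.09,0,0.01],
    [-0.09,0,0.01],
    [-0.09,0,0.01],
    [-0.09,0,0.01],
    [-0.09,0,0.01],
    [-0.09,0,0.01],
    [-0.09,0,0.01],
    [-0.09,0,0.01]
  ]
}}

```text
time_s: 2.83
position: [0.2999, 0.4584, 0.287]
tool_rot: [[-0.055, 0.947, -0.317], [0.111, 0.322, 0.94], [0.992, 0.016, -0.123]]
ft_force: [-0.3, 0.4, -0.1]
grip_width: -0.0001
gripper_force: 0.0
```

{"api": "move_arm", "payload": {
  "jaw": [0,0,0,0,0,0,0,0],
  "dp": [
    [-0.49,1.75,-1.52],
    [-0.49,1.75,-1.52],
    [-0.49,1.75,-1.52],
    [-0.49,1.75,-1.52],
    [-0.49,1.75,-1.52],
    [-0.49,1.75,-1.52],
    [-0.49,1.75,-1.52],
    [-0.49,1.75,-1.52]
  ],
  "turn": [
    [-0.1,-0.02,0.02],
    [-0.1,-0.02,0.02],
    [-0.1,-0.02,0.02],
    [-0.1,-0.02,0.02],
    [-0.1,-0.02,0.02],
    [-0.1,-0.02,0.02],
    [-0.1,-0.02,0.02],
    [-0.1,-0.02,0.02]
  ]
}}

```text
time_s: 3.5
position: [0.433, 0.3311, 0.2725]
tool_rot: [[0.113, 0.883, 0.455], [0.252, -0.469, 0.847], [0.961, 0.019, -0.275]]
ft_force: [1.2, 1.3, 0.6]
grip_width: -0.0005
gripper_force: 0.0
```

```bash
python3 - <<'E'
from plan import *
s=observe(); print(s['time_s'],s['q'],s['position'],s['tool_rot'],fk(s['q'],p0)[0]-s['position'])
n=np.array([np.cos(-.1769),np.sin(-.1769),0]); le=np.array([.5987,.0533,0])
pre=le-.06*n+[0,0,.125]
tilt=lambda az,up: horiz(az)@R.from_euler('y',-up,degrees=True).as_matrix()
plan([(s['position'],s['tool_rot']),((.485,.17,.20),tilt(20,5),8),(pre,horiz(-10),8)],s['q'])
E
```

```text
3.5 [ -0.801  12.972 118.692  95.972  59.058 -40.536] [0.433 0.331 0.272] [[ 0.113  0.883  0.455]
 [ 0.252 -0.469  0.847]
 [ 0.961  0.019 -0.275]] [ 0.    -0.001 -0.   ]
seg 8 [-1.11  1.92 -0.74 -0.09  0.02  0.02]
    [0.456 0.294 0.256] [ 0.61   0.757 -0.232] [0.299 0.099 0.316] 6.8 0.0
    [0.473 0.254 0.238] [ 0.745  0.64  -0.188] [0.281 0.089 0.287] 7.4 0.0
    [0.482 0.212 0.22 ] [ 0.855  0.498 -0.145] [0.262 0.084 0.258] 7.1 0.0
    [0.485 0.17  0.201] [ 0.935  0.338 -0.104] [0.244 0.083 0.227] 6.3 0.0
seg 8 [-0.92  1.4   0.59 -0.07  0.01  0.  ]
    [0.503 0.146 0.181] [ 0.975  0.204 -0.084] [0.251 0.094 0.203] 5.6 0.0
    [0.518 0.12  0.162] [ 0.996  0.066 -0.061] [0.261 0.103 0.178] 5.1 0.0
    [0.529 0.092 0.144] [ 0.997 -0.073 -0.038] [0.273 0.111 0.154] 4.8 0.0
    [0.537 0.062 0.126] [ 0.977 -0.211 -0.013] [0.286 0.117 0.129] 4.6 0.0
[  0.01   50.306 133.675 192.226  93.118 -91.001]
```

{"api": "move_arm", "payload": {
  "jaw": [0,0,0,0,0,0,0,0],
  "dp": [
    [-1.11,1.92,-0.74],
    [-1.11,1.92,-0.74],
    [-1.11,1.92,-0.74],
    [-1.11,1.92,-0.74],
    [-1.11,1.92,-0.74],
    [-1.11,1.92,-0.74],
    [-1.11,1.92,-0.74],
    [-1.11,1.92,-0.74]
  ],
  "turn": [
    [-0.09,0.02,0.02],
    [-0.09,0.02,0.02],
    [-0.09,0.02,0.02],
    [-0.09,0.02,0.02],
    [-0.09,0.02,0.02],
    [-0.09,0.02,0.02],
    [-0.09,0.02,0.02],
    [-0.09,0.02,0.02]
  ]
}}

```text
time_s: 4.17
position: [0.4849, 0.1697, 0.2006]
tool_rot: [[0.096, 0.339, 0.936], [0.034, -0.941, 0.337], [0.995, -0.001, -0.102]]
ft_force: [0.8, 0.8, -0.8]
grip_width: 0.0004
gripper_force: 0.0
```

{"api": "move_arm", "payload": {
  "jaw": [0,0,0,0,0,0,0,0],
  "dp": [
    [-0.92,1.4,0.59],
    [-0.92,1.4,0.59],
    [-0.92,1.4,0.59],
    [-0.92,1.4,0.59],
    [-0.92,1.4,0.59],
    [-0.92,1.4,0.59],
    [-0.92,1.4,0.59],
    [-0.92,1.4,0.59]
  ],
  "turn": [
    [-0.07,0.01,0],
    [-0.07,0.01,0],
    [-0.07,0.01,0],
    [-0.07,0.01,0],
    [-0.07,0.01,0],
    [-0.07,0.01,0],
    [-0.07,0.01,0],
    [-0.07,0.01,0]
  ]
}}

```text
time_s: 4.83
position: [0.5383, 0.0638, 0.1252]
tool_rot: [[0.019, -0.209, 0.978], [0.028, -0.977, -0.209], [0.999, 0.031, -0.013]]
ft_force: [0.3, -0.1, -0.2]
grip_width: 0.0001
gripper_force: 0.0
```

```bash
python3 - <<'E'
from plan import *
s=observe(); print(s['time_s'],s['q'],s['position'],s['tool_rot'],s['ft_force'])
n=np.array([np.cos(-.1769),np.sin(-.1769),0]); le=np.array([.5987,.0533,0])
plan([(s['position'],s['tool_rot']),(le-.06*n+[0,0,.122],horiz(-10),4),(le+.027*n+[0,0,.122],horiz(-10),8)],s['q'])
im,d=cams.get_image('side'); im2,d=cams.get_image('scene')
cv2.imwrite('pics/c.png',np.vstack([im[:,:,::-1][120:420],cv2.resize(im2[:,:,::-1],None,fx=.7,fy=.7)[:,:,:] if 0 else im2[:,:,::-1][100:400]]))
E
```

```text
4.8333 [  0.035  50.651 133.603 192.129  93.43  -90.89 ] [0.538 0.064 0.125] [[ 0.019 -0.209  0.978]
 [ 0.028 -0.977 -0.209]
 [ 0.999  0.031 -0.013]] [ 0.333 -0.095 -0.185]
seg 4 [-0.08 -0.01  0.03  0.01  0.    0.01]
    [0.539 0.064 0.124] [ 0.982 -0.19  -0.013] [0.286 0.113 0.127] 1.1 0.0
    [0.54  0.064 0.122] [ 0.985 -0.17  -0.013] [0.286 0.108 0.125] 1.1 0.0
seg 8 [ 0.01  0.01  1.09 -0.    0.   -0.  ]
    [0.561 0.06  0.122] [ 0.985 -0.17  -0.013] [0.307 0.104 0.125] 2.3 0.0
    [0.582 0.056 0.122] [ 0.985 -0.17  -0.013] [0.329 0.1   0.125] 2.1 0.0
    [0.604 0.052 0.122] [ 0.985 -0.17  -0.013] [0.35  0.096 0.125] 1.9 0.0
    [0.625 0.048 0.122] [ 0.985 -0.17  -0.013] [0.372 0.092 0.125] 1.8 0.0
[ -3.837  47.96  120.974 186.071  78.24  -90.625]
```

View pics/c.png

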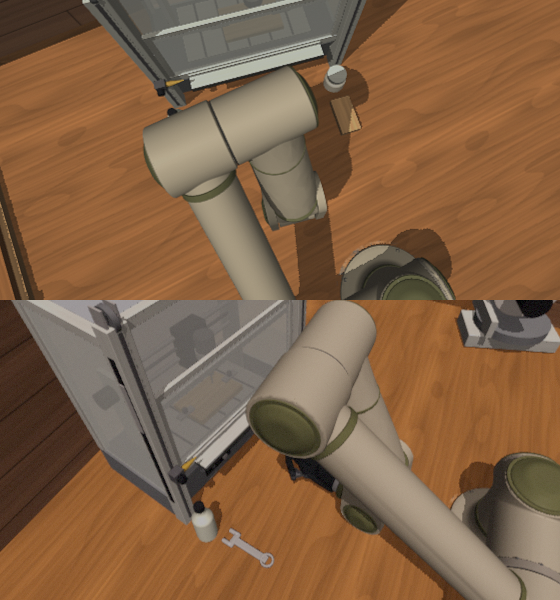

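Both views show the hand low in front of the lip, with the lip's left end and pointer still visible (side about (185,205), scene about (190,267)). The elbow is clear of the enclosure. Next I go under the lip.

{"api": "move_arm", "payload": {
  "jaw": [0,0,0,0,0,0,0,0,0,0,0,0],
  "dp": [
    [-0.08,0,0.03],
    [-0.08,0,0.03],
    [-0.08,0,0.03],
    [-0.08,0,0.03],
    [0,0,1.1],
    [0,0,1.1],
    [0,0,1.1],
    [0,0,1.1],
    [0,0,1.1],
    [0,0,1.1],
    [0,0,1.1],
    [0,0,1.1]
  ],
  "turn": [
    [0.01,0.01,0.01],
    [0.01,0.01,0.01],
    [0.01,0.01,0.01],
    [0.01,0.01,0.01],
    [0,0,0],
    [0,0,0],
    [0,0,0],
    [0,0,0],
    [0,0,0],
    [0,0,0],
    [0,0,0],
    [0,0,0]
  ]
}}

```text
time_s: 5.93
position: [0.6262, 0.0499, 0.1257]
tool_rot: [[-0.027, -0.163, 0.986], [-0.004, -0.987, -0.164], [1.0, -0.008, 0.026]]
ft_force: [-0.2, 0.4, -0.0]
grip_width: -0.0001
gripper_force: 0.0
```

{"api": "move_arm", "payload": {
  "jaw": [0,0,0,0,0,0,0,0,0,0,0,0],
  "dp": [
    [0.3,0,0],
    [0.3,0,0],
    [0.3,0,0],
    [0.3,0,0],
    [0.3,0,0],
    [0.4,0,0],
    [0.4,0,0],
    [0.4,0,0],
    [0.4,0,0],
    [0.4,0,0],
    [0.2,0,0],
    [0.1,0,0]
  ],
  "turn": [
    [0,0,0],
    [0,0,0],
    [0,0,0],
    [0,0,0],
    [0,0,0],
    [0,0,0],
    [0,0,0],
    [0,0,0],
    [0,0,0],
    [0,0,0],
    [0,0,0],
    [0,0,0]
  ]
}}

```text
time_s: 6.93
position: [0.6248, 0.0495, 0.1633]
tool_rot: [[-0.027, -0.166, 0.986], [-0.004, -0.986, -0.166], [1.0, -0.009, 0.026]]
ft_force: [1.3, 1.9, -3.8]
grip_width: -0.0003
gripper_force: 2.4
```

```bash
python3 - <<'E'
from h import *
s=observe(); print(s['time_s'],s['position'],s['ft_force'],s['wrist_torque'])
ims=[]
for n,(a,b,c,e) in (('scene',(200,300,150,300)),('side',(150,250,130,280))):
    im,d=cams.get_image(n); cv2.imwrite(f'pics/{n}_2.png',im[...,::-1]); ims.append(cv2.resize(im[a:b,c:e,::-1],None,fx=3,fy=3,interpolation=cv2.INTER_CUBIC))
    for q in('lip_edge','mark','lip_cap'): print(n,q,[(round(r['p'],2),np.round(np.array(r['location'])*[560,420],1)) for r in cams.mark_of(n,q)[:2]])
cv2.imwrite('pics/d.png',np.vstack(ims))
E
```

```text
6.9333 [0.62481663 0.04950201 0.16326339] [ 1.29599554  1.93147446 -3.83077013] [0.13756205 1.31616778 0.45891159]
scene lip_edge [(0.65, array([253.5, 214.3])), (0.35, array([248.2, 210.8]))]
scene mark [(0.76, array([195.9, 257.1]))]
scene lip_cap [(0.89, array([249.4, 212.7]))]
side lip_edge [(0.78, array([258.8, 190.9])), (0.36, array([257. , 183.8]))]
side mark [(0.81, array([181.1, 199.9]))]
side lip_cap [(0.61, array([257.7, 181. ]))]
```

View pics/d.png

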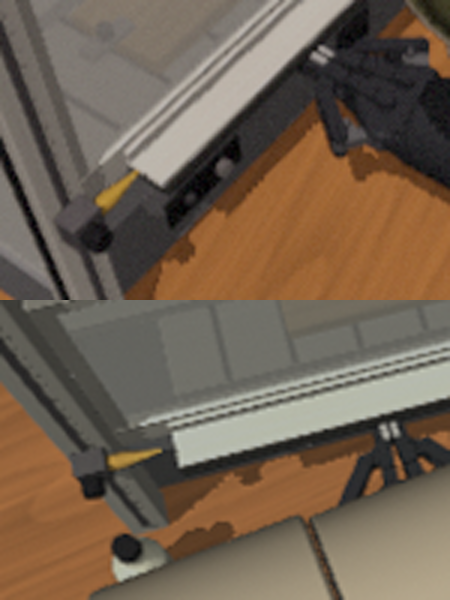

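The fingers are under the lip and the window has begun to rise. The cap's front-left corner is now at scene (203.8,262.2) and side (190,205.5). I'll compute the height remaining.

```bash
cat >> fit.py <<'E'
def height(obs,n='cfl'):
    X=[.5987,.0533,-.1769]; L={'cfl':(.005,.170,.006),'tip':(.014,.1785,0)}[n]; c,s=np.cos(X[2]),np.sin(X[2])
    Q=lambda z:np.array([X[0]+c*L[0]-s*L[1],X[1]+s*L[0]+c*L[1],z+L[2]])
    f=lambda z:np.concatenate([proj(k,Q(z[0]))-(u,v) for k,u,v in obs]); r=least_squares(f,[.18]); return r.x[0],r.fun
E
python3 - <<'E'
from fit import *
C=lambda x,y,a,b:(a+(x+.5)/3-.5,b+(y+.5)/3-.5)
print(height([('scene',*C(162,187,150,200)),('side',*C(180,167,130,150))]))
print(height([('scene',*C(142,172,150,200)),('side',*C(162,151,130,150))],'tip'))
# cap depth
for n in('scene','side'):
    d=cams.get_image(n)[1]; z=[]
    for y in np.linspace(.03,.15,25):
        for x in(.015,.02,.025,.03):
            c,s=np.cos(-.1769),np.sin(-.1769); u,v=proj(n,[.5987+c*x-s*y,.0533+s*x+c*y,.174]); z.append(world(n,u,v,d[int(round(v)),int(round(u))])[2])
    print(n,np.median(z)-.006,np.std(z)); 
    d0=np.load(n+'0.npy'); z=[]
    for y in np.linspace(.03,.15,25):
        for x in(.015,.02,.025,.03):
            u,v=proj(n,[.5987+c*x-s*y,.0533+s*x+c*y,.160]); z.append(world(n,u,v,d0[int(round(v)),int(round(u))])[2])
    print(n,'start',np.median(z)-.006,np.std(z))
s=observe(); print(s['time_s'],s['position'],s['ft_force'])
E
```

```text
(np.float64(0.17632204078689967), array([ 0.36042649, -0.28945598, -0.12978042,  0.4509507 ]))
(np.float64(0.20158760805528675), array([-0.48552362, -0.01790949, -0.20108321,  0.43084021]))
scene 0.1785996722555065 0.0011052746673644988
scene start 0.15531839785413654 0.0014137259647245505
side 0.17912973376440117 0.0016104887165295622
side start 0.15630946201215362 0.08699650421280195
7.4333 [0.62483356 0.04915933 0.16291801] [0.14489814 1.26581696 0.50823157]
```

{"api": "move_arm", "payload": {
  "jaw": [0,0,0,0,0,0,0,0,0],
  "dp": [
    [0.3,0,0],
    [0.3,0,0],
    [0.3,0,0],
    [0.3,0,0],
    [0.3,0,0],
    [0.3,0,0],
    [0.3,0,0],
    [0.15,0,0],
    [0,0,0]
  ],
  "turn": [
    [0,0,0],
    [0,0,0],
    [0,0,0],
    [0,0,0],
    [0,0,0],
    [0,0,0],
    [0,0,0],
    [0,0,0],
    [0,0,0]
  ]
}}

```text
time_s: 8.18
position: [0.6241, 0.0492, 0.186]
tool_rot: [[-0.028, -0.166, 0.986], [-0.004, -0.986, -0.166], [1.0, -0.009, 0.027]]
ft_force: [1.8, -1.3, -1.5]
grip_width: 0.0
gripper_force: 0.9
```

```bash
python3 - <<'E'
from h import *
s=observe(); print(s['time_s'],s['position'],s['ft_force'])
ims=[]
for n,(a,b,c,e) in (('scene',(235,285,165,265)),('side',(180,230,150,250))):
    im=np.mean([cams.get_image(n)[0].astype(float) for _ in range(4)],0).astype(np.uint8)
    ims.append(cv2.resize(im[a:b,c:e,::-1],None,fx=6,fy=6,interpolation=cv2.INTER_CUBIC))
cv2.imwrite('pics/e.png',np.vstack(ims))
c=cams.calibration('wrist'); print(np.round(c['tool_from_camera'],3),c['vertical_fov'],c['cx'],c['cy'])
E
```

```text
8.1833 [0.62412489 0.04923923 0.18604751] [ 1.75710359 -1.26046901 -1.50501917]
[[-0.001  0.962  0.274  0.069]
 [ 1.     0.001  0.001  0.   ]
 [ 0.001  0.274 -0.962 -0.142]
 [ 0.     0.     0.     1.   ]] 65.27233117757751 281.4391385769364 206.8780097851935
```

View pics/e.png

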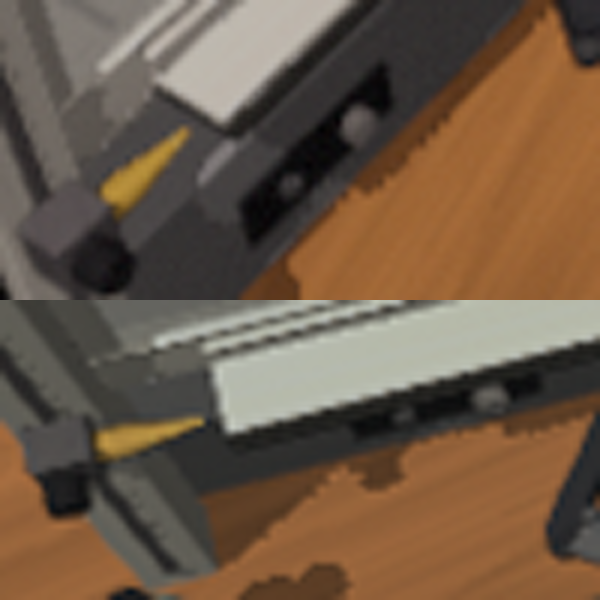

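```bash
python3 - <<'E'
from fit import *
C=lambda x,y,a,b:(a+(x+.5)/6-.5,b+(y+.5)/6-.5)
a=('scene',*C(228,123,165,235)); b=('side',*C(230,134,150,180)); t=('scene',*C(188,130,165,235)); u=('side',*C(205,121,150,180))
print(height([a,b])); print(height([t,u],'tip'))
print(height([a])[0],height([t],'tip')[0],height([b])[0],height([u],'tip')[0])
for n in('scene','side'):
    d=cams.get_image(n)[1]; z=[]
    for y in np.linspace(.03,.15,25):
        for x in(.015,.02,.025,.03):
            c,s=np.cos(-.1769),np.sin(-.1769); p,v=proj(n,[.5987+c*x-s*y,.0533+s*x+c*y,.206]); z.append(world(n,p,v,d[int(round(v)),int(round(p))])[2])
    print(n,np.median(z)-.006,np.std(z)); 
s=observe(); print(s['time_s'],s['position'],s['ft_force'])
E
```

```text
(np.float64(0.19956919768608639), array([-0.3461672 ,  0.02943012, -0.51169969,  0.44237243]))
(np.float64(0.2043298288042364), array([ 0.36710629, -0.05858541, -0.55261245,  0.26272573]))
0.19936209400862426 0.20448450677455615 0.2001602363623816 0.20390457289227856
scene 0.2011891193335203 0.0012310459924415355
side 0.2022232048336765 0.0013390437406402345
8.6833 [0.62418669 0.0492819  0.18529973] [-0.03402397 -0.22968649  0.98624326]
```

{"api": "move_arm", "payload": {
  "jaw": [0,0,0,0],
  "dp": [
    [0.15,0,0],
    [0.15,0,0],
    [0.05,0,0],
    [0,0,0]
  ],
  "turn": [
    [0,0,0],
    [0,0,0],
    [0,0,0],
    [0,0,0]
  ]
}}

```text
time_s: 9.02
position: [0.6241, 0.0492, 0.1884]
tool_rot: [[-0.026, -0.166, 0.986], [-0.004, -0.986, -0.166], [1.0, -0.009, 0.025]]
ft_force: [4.3, 0.7, -4.6]
grip_width: 0.0002
gripper_force: 2.3
```

{"api": "move_arm", "payload": {
  "jaw": [0,0,0,0,0,0,0,0,0,0,0,0],
  "dp": [
    [0,0,0],
    [-0.5,0,0],
    [-1,0,0],
    [-1,0,0],
    [-1,0,0],
    [-1,0,0],
    [-0.5,0,0],
    [0,0,-2],
    [0,0,-2],
    [0,0,-2],
    [0,0,-2],
    [0,0,-1]
  ],
  "turn": [
    [0,0,0],
    [0,0,0],
    [0,0,0],
    [0,0,0],
    [0,0,0],
    [0,0,0],
    [0,0,0],
    [0,0,0],
    [0,0,0],
    [0,0,0],
    [0,0,0],
    [0,0,0]
  ]
}}

```text
time_s: 10.02
position: [0.5352, 0.0648, 0.1369]
tool_rot: [[-0.027, -0.166, 0.986], [-0.004, -0.986, -0.166], [1.0, -0.009, 0.026]]
ft_force: [-0.7, 0.3, 0.0]
grip_width: -0.0003
gripper_force: 0.0
```

{"api": "move_arm", "payload": {
  "jaw": [0,0,0,0,0,0],
  "dp": [
    [0,-2,0],
    [0,-2,0],
    [0,-2,0],
    [0,-2,0],
    [0,-1,0],
    [0,0,0]
  ],
  "turn": [
    [0,0,0],
    [0,0,0],
    [0,0,0],
    [0,0,0],
    [0,0,0],
    [0,0,0]
  ]
}}

```text
time_s: 10.52
position: [0.5518, 0.1554, 0.1383]
tool_rot: [[-0.03, -0.163, 0.986], [-0.005, -0.987, -0.163], [1.0, -0.01, 0.029]]
ft_force: [-0.6, 0.5, -0.2]
grip_width: 0.0001
gripper_force: 0.0
```

```bash
python3 - <<'E'
from h import *
import pickle
s=observe(); print(s['time_s'],s['position'],s['ft_force'])
im=np.mean([cams.get_image('wrist')[0].astype(float) for _ in range(4)],0).astype(np.uint8)
cv2.imwrite('pics/w.png',im[...,::-1]); pickle.dump(s,open('w.pkl','wb'))
for q in('lip_edge','mark','lip_cap'): print(q,[(round(r['p'],2),np.round(np.array(r['location'])*[560,420],1)) for r in cams.mark_of('wrist',q)[:2]])
E
```

```text
10.5167 [0.55181899 0.15542964 0.138316  ] [-0.55718781  0.48625548 -0.18833238]
lip_edge [(0.83, array([427.5, 120.8]))]
mark [(0.72, array([413.7, 108.5])), (0.6, array([145.5, 125.7]))]
lip_cap [(0.98, array([411.6, 110.4]))]
```

View pics/w.png

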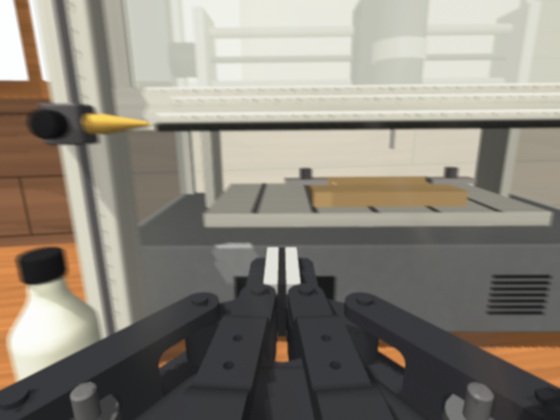

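The wrist view shows the pointer tip near (151,125) and the lip's left end near (158,124), almost level. I'll zoom in on it.

```bash
python3 - <<'E'
from h import *
im=cv2.imread('pics/w.png')[75:145,110:210]
cv2.imwrite('pics/w2.png',cv2.resize(im,None,fx=8,fy=8,interpolation=cv2.INTER_CUBIC))
g=cv2.imread('pics/w.png').astype(int)
for c in(156,160,164,170,180): print(c,g[112:136,c].mean(1).astype(int))
for c in(144,146,148,149,150,151,152,153,154): print(c,(g[116:134,c,2]-g[116:134,c,0]))
E
```

```text
156 [214 218 216 212 207 205 203 201 196 188 171 146 118 102  98 100 101 100
 101 103 106 107 108 108]
160 [219 227 230 224 216 210 205 202 196 182 153 115  81  56  42  39  39  42
  53  73  93 104 107 108]
164 [220 228 233 227 219 212 208 204 198 182 150 107  69  48  40  39  38  40
  52  73  93 104 107 108]
170 [219 228 231 224 215 210 207 204 198 181 148 105  67  45  38  37  37  40
  52  73  93 104 107 108]
180 [217 227 230 220 209 206 205 203 195 177 143 100  64  43  35  33  34  43
  67 101 129 143 145 144]
144 [ 19  18  18  25  61 110 139 138 110  73  45  26  19  17  16  16  17  18]
146 [ 20  19  19  21  42  85 122 128 104  68  40  24  19  16  16  17  17  18]
148 [21 20 19 19 23 45 75 91 85 61 36 23 18 17 16 16 17 18]
149 [21 21 20 20 20 34 58 76 75 57 34 22 19 18 17 16 17 18]
150 [21 20 20 20 19 27 43 57 61 49 31 22 19 17 17 17 18 17]
151 [20 20 20 19 20 23 33 44 49 41 28 22 19 18 16 16 18 18]
152 [20 20 20 20 19 21 25 31 32 28 23 20 19 17 17 17 17 17]
153 [20 20 20 20 19 20 21 20 20 20 19 18 17 16 16 17 18 18]
154 [20 20 20 20 19 20 18 17 16 14 14 15 15 15 15 16 18 17]
```

View pics/w2.png

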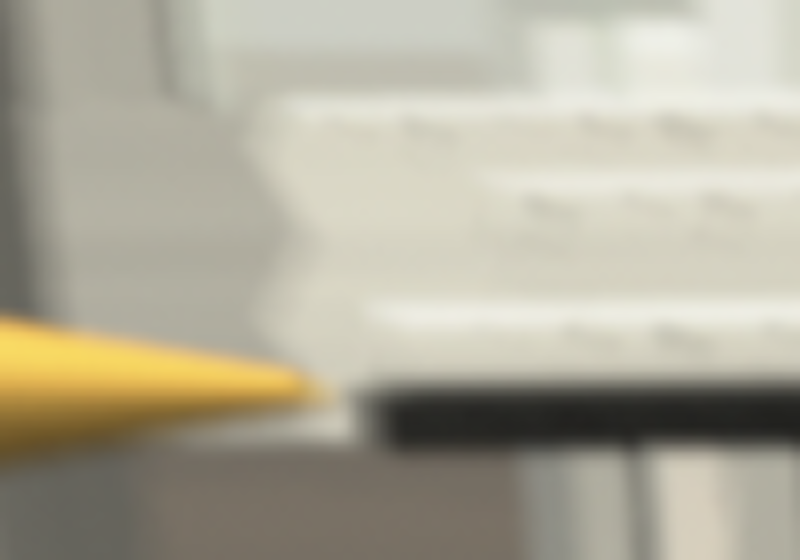

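```bash
python3 - <<'E'
from h import *
import pickle
s=pickle.load(open('w.pkl','rb')); c,f=K('wrist')
Tc=c['tool_from_camera']; M=s['tool_rot']; o=s['position']+M@Tc[:3,3]
print('cam',o.round(4))
ca,sa=np.cos(-.1769),np.sin(-.1769); n=np.array([ca,sa,0])
def z(u,v,x):
    d=M@Tc[:3,:3]@np.array([(u-c['cx'])/f,-(v-c['cy'])/f,-1]); q=np.array([.5987,.0533,0])+x*n
    t=((q-o)@n)/(d@n); P=o+t*d; return P.round(4),((P-[.5987,.0533,0])@np.array([-sa,ca,0])).round(4),(d[2]/(d@n)).round(3)
print('tip',z(152.5,123.8,.014)); print('striptop front',z(158,122.9,0.)); print('striptop back',z(158,122.9,.005)); print('stripbot front',z(158,130.9,0.));print('capbot',z(158,122.9,.005));print('captop front',z(158,114,.005))
E
```

```text
cam [0.4096 0.178  0.2033]
tip (array([0.6438, 0.2257, 0.2042]), np.float64(0.1777), np.float64(0.004))
striptop front (array([0.6284, 0.2193, 0.2046]), np.float64(0.1686), np.float64(0.006))
striptop back (array([0.6336, 0.2203, 0.2047]), np.float64(0.1706), np.float64(0.006))
stripbot front (array([0.6285, 0.2198, 0.1998]), np.float64(0.1691), np.float64(-0.017))
capbot (array([0.6336, 0.2203, 0.2047]), np.float64(0.1706), np.float64(0.006))
captop front (array([0.6335, 0.2198, 0.2101]), np.float64(0.17), np.float64(0.032))
```

The wrist view gives lip edge z = 0.2046 and tip z = 0.2042, so they are level within about 0.5 mm. As checks, the strip measures about 5 mm thick and the lip end sits at y = 0.170, both as specified. I'll back the hand off a little more and hand in.

{"api": "move_arm", "payload": {
  "jaw": [0,0,0,0,0,0],
  "dp": [
    [0,0,-1],
    [0,0,-1],
    [0,0,-1],
    [0,0,-1],
    [0,0,0],
    [0,0,0]
  ],
  "turn": [
    [0,0,0],
    [0,0,0],
    [0,0,0],
    [0,0,0],
    [0,0,0],
    [0,0,0]
  ]
}}

```text
time_s: 11.37
position: [0.5117, 0.1602, 0.1359]
tool_rot: [[-0.026, -0.165, 0.986], [-0.004, -0.986, -0.165], [1.0, -0.008, 0.025]]
ft_force: [-0.4, -0.7, -0.3]
grip_width: -0.0001
gripper_force: 0.0
```

```bash
python3 -c "
from h import *
s=observe();print(s['time_s'],s['position'],s['ft_force'])
print(ticket.close_job())"
```

```text
11.3667 [0.51170616 0.16024281 0.13588445] [-0.39596262 -0.65834008 -0.27386007]
the job is handed in; nothing more can be done
None
```

The window was pushed up from beneath and left standing with its lip edge about 0.4 mm above the pointer tip by the wrist camera, the hand was withdrawn clear, and the job was handed in at 11.4 s; no result came back.

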